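# Crank the feed table to its flag and hold a tenon over its mortise

### The arm

A 6-joint arm with a two-finger parallel gripper is mounted at the origin on the work surface. World frame = base frame: x ahead of the robot, y to its left, z up, the work surface at z = 0. Lengths are in m, angles in rad, forces in N, time in s.
With the tool pointing down it reaches from about 0.3 to 0.875 m from the base axis. Payload 6.4 kg.
Tool frame: the origin (TCP) lies midway between the tips of the shut fingers; the grasp point (between the pads) lies 19 mm behind it; x points along the fingers, y is the direction in which the jaws open and shut, and the axes are right-handed (so a half turn about x gives the same grasp; the last joint's range is limited). The gripper opens to 85 mm and grips with 20 to 120 N. Pads are 22 mm wide; open, the fingers measure 114 mm over their backs; the gripper's body (76 mm by 85 mm) begins 54 mm behind the grasp point. The pads swing forward as they close: fully open they stand 13 mm farther back than shut.
Start: joints at [1.041, 0.181, 1.607, -0, 1.354, -0.206], TCP at [0.183, 0.545, 0.231] pointing down, gripper open.
Joint ranges: [-2.99, 2.99], [-0.89, 2.07], [0.3, 2.58], [-1.14, 4.28], [0, 2.63], [-3.12, 3.12]. Speed limits (rad/s): [2.57, 2.57, 3.01, 3.14, 3.14, 3.14].

### API

Orientations are given as a unit quaternion [w, x, y, z].
In Python, from bench import ctrl gives the robot as it stands.
- The arm moves only by the tool step_arm, never from a script. Its argument "motion" is a list of rows, each a list of 7 numbers: the shift along the tool's x, y, z in mm, then the turn, a rotation vector about the tool's x, y, z in degrees, then the closure in counts, from 0 (fully open) to 255 (shut). In form: [[tx, ty, tz, rx, ry, rz, hand], ...]. A call has 1 to 10 rows; each row is the pose to reach, as a shift and turn from the pose commanded when the call began, along the tool's axes at that moment; what a row does not reach only later rows make up. A row lasts 1/8 s, in which the tool goes at most 62.5 mm and 10.7 degrees, less where a joint would pass 70% of its speed; a pose out of reach is approached as far as the arm can. A call with a gripper value outside its range is refused whole. The fingers move at their own pace and stop on an object; the grip force is fixed at half the most. Time passes only in rows, so rows that repeat a pose let the fingers close. It gives the time, the measured TCP pose, the force and the opening at its end, in the units of the state.
- ctrl.get_obs(): the state, without advancing time (a new reading comes with each control period).
- ctrl.camera(name): name is "scene" or "side" or "wrist"; returns (picture, depth): 384x512x3 uint8, red, green, blue; 384x512 float32, m along the optical axis (not along the pixel's ray), 0 where there is no reading.
- ctrl.camera_info(name): a dict with "fx", "fy", "cx", "cy" (pixels), "dist_coeffs" ([k1, k2, p1, p2, k3] as OpenCV has them; the pictures are not rectified), "T" (4x4, takes a point from camera to world coordinates); the wrist camera has in their place "hand_eye" (4x4, takes a point from camera to tool coordinates, whose origin is the TCP and whose axes are the tool frame's). Camera axes: x right, y down, z forward; pixel columns grow to the right and rows downward; lengths in m; the calibration is good to about 2 mm. A picture is of the moment at which its call begins: read the wrist's pose just before it. camera_info takes no time and is no camera call.
- ctrl.hand_in(): hands the job in, once; it reports no verdict.
The state is a dict: "time_s": time; "q": joint angles; "dq": joint speeds; "joint_efforts": joint torques, N m; "eef_pos": TCP position; "eef_rot": TCP orientation; "wrist_force": force on the tool from outside, world axes, zero at the start; "torque": the same for the moment, N m; "opening": opening from 0.0 (shut) to 1.0 (fully open).
Only numpy, scipy, OpenCV 4.12 (cv2) and the standard library are available. Lean on these libraries where they do the work, as an engineer would, in place of code of your own. Each camera call takes 0.05 s, during which the arm holds its last target. There are 200 camera calls.

### The job

In the joinery corner, crank the handwheel of the green feed table until the carriage's red pointer is in line with the green flag, and let go of the wheel. Then take the light wooden rail out of its stand, carry it over the rack of red clamps without knocking them, and hold it upright with its tenon lined up with the mortise in the light block on the carriage, about a centimetre above it and not touching, so that I can brush glue in: finish while holding it there. Leave the dark spare rail and everything else on the bench where they are.

Things in the scene. Friction and masses are not known exactly. Their poses are not given: they have to be found in the camera images.
- wheel (a joint): Angle of the handwheel on the feed table (rad), growing counter-clockwise seen from above; it can turn from -0.3 to 5.0 and stays where it is left (friction about 0.1 N m). A rack and pinion moves the carriage 15 mm per rad: growing angle moves the carriage along the feed table's +y, towards the wheel.
- wheel_grip (a point): Handwheel: a steel disc 92 mm across and 12 mm thick, axis vertical, with a raised black grip bar across its middle, 70 mm long, 16 mm wide, standing 34 mm above the disc, and a yellow dot at one end. The point lies on the wheel's axis, 19 mm above the disc's top and 15 mm below the bar's top. It turns with the wheel: its x axis runs along the bar (towards the yellow dot), y across it, z up.
- pointer (a point): Tip of the red pointer that sticks out of the carriage on the far side (away from the robot); it moves with the carriage. Axes as the feed table: y along the carriage's travel, z up.
- flag_line (a point): Green flag, 6 mm wide, on a dark block fixed to the feed table's far edge; the point is its middle. Its y axis runs along the carriage's travel; the pointer is in line when it has the same y as the flag in this frame. The flag's place differs from start to start.
- mortise (a point): Centre of the mouth of the mortise, a slot 43 mm (along x) by 15 mm (y) and 26 mm deep in the top of the light wooden block (120 x 46 mm, 40 mm high) on the carriage; it moves with the carriage. The mouth is 90 mm above the bench. x along the slot, z up.
- feeder: Green feed table fixed to the bench, 130 x 360 mm, with the carriage on rails and, at its +y end, the gearbox with the handwheel. Origin: centre of its underside; y along the carriage's travel, z up. The wheel's axis is at y = +130 mm, the disc's top 87 mm and the bar's top 121 mm above the bench.
- rail_center (a point): The light wooden rail, loose, about 90 g: a block 60 (x) x 24 (y) x 80 mm (z) standing upright, with a tenon 40 x 12 mm, 20 mm long, below it. The point is the centre of the 80 mm block; the tenon's end is 60 mm below it and the block's top 40 mm above it. It begins with its tenon in one of the stand's two slots, its top 114 mm above the bench.
- rail_tip (a point): Centre of the lower end of the light rail's tenon, 60 mm below rail_center along the rail's z; axes as the rail.
- spare_center (a point): Centre of the dark spare rail, of the same shape and size, in the stand's other slot. Not to be moved.
- stand: Wooden stand fixed to the bench, 90 x 200 x 34 mm, with two slots (43 x 15 mm, long way along x) at y = -50 and +50 mm. Origin: centre of its underside.
- rack: Clamp rack fixed to the bench between the stand and the feed table: a wooden foot 260 x 45 mm, 28 mm high, long along its x, with four upright clamps with red jaws, the top 118 mm above the bench. Origin: centre of its underside.
- glue: Yellow glue bottle, 56 mm across, 150 mm tall. Origin: centre of its underside.
- mug: Blue mug, 80 mm across, 90 mm tall. Origin: centre of its underside.
- level: Yellow spirit level, 30 x 400 x 50 mm, long along its y. Origin: centre of its underside.
- tape: Red tape measure, 70 x 40 x 65 mm. Origin: centre of its underside.
- hammer: Hammer lying on the bench at the left, about 260 mm long. Origin under its middle.
- driver: Screwdriver lying on the bench at the left, about 200 mm long. Origin under its middle.

How it is judged:
By the outcome, as a careful person would: the job done as asked, in the order asked, and still so for the second after the job is handed in, while the arm keeps its last pose, push and grip.
It also fails if it takes over 72 s, if anything falls off the work surface, if the arm or the gripper's body presses on something with over 40 N, if the wrist force passes 120 N, or if a joint passes its speed limit or range.

## Working session

There is one attempt and no reset: what is moved stays moved. The work goes in short steps, Python scripts to look and compute and a tool call to move; the robot and the scene stay as the last step left them, time stands still between calls to the robot, and variables do not carry over. Pictures are saved under pics/ and viewed, about 8 in all and at most 12, crops included, and the job is handed in when it is done.

Besides the shell and the picture viewer there is one more tool, called after ">>>" in YAML: its name, and indented under it one key for each argument. step_arm: Moves the arm, as the interface text tells. Its arguments: {"type":"object","properties":{"motion":{"type":"array","items":{"type":"array","items":{"type":"number"}}}},"required":["motion"]}

```bash
ls; mkdir -p pics
cat > h.py <<'E'
import numpy as np, cv2
from bench import ctrl
from scipy.spatial.transform import Rotation as R
def tool():
    o=ctrl.get_obs(); T=np.eye(4); q=np.array(o['eef_rot']); T[:3,:3]=R.from_quat(q[[1,2,3,0]]).as_matrix(); T[:3,3]=o['eef_pos']; return T,o
def shot(name):
    T,o=tool(); im,d=ctrl.camera(name); i=ctrl.camera_info(name)
    W=T@np.array(i['hand_eye']) if name=='wrist' else np.array(i['T'])
    K=np.array([[i['fx'],0,i['cx']],[0,i['fy'],i['cy']],[0,0,1.]]); return dict(im=im,d=d,W=W,K=K,dist=np.array(i['dist_coeffs'],float))
def save(s,f,crop=None,k=1):
    im=s['im'][:,:,::-1]
    if crop: im=im[crop[1]:crop[3],crop[0]:crop[2]]
    cv2.imwrite('pics/'+f,cv2.resize(im,None,fx=k,fy=k,interpolation=cv2.INTER_CUBIC))
def rays(s,px):
    p=cv2.undistortPoints(np.array(px,float).reshape(-1,1,2),s['K'],s['dist']).reshape(-1,2)
    return np.c_[p,np.ones(len(p))]
def onplane(s,px,z):
    r=rays(s,px)@s['W'][:3,:3].T; c=s['W'][:3,3]; return c+r*((z-c[2])/r[:,2])[:,None]
def cloud(s):
    h,w=s['d'].shape; u,v=np.meshgrid(np.arange(w),np.arange(h))
    P=rays(s,np.stack([u,v],-1).reshape(-1,2))*s['d'].reshape(-1,1)
    return (P@s['W'][:3,:3].T+s['W'][:3,3]).reshape(h,w,3)
E
python3 - <<'E'
from h import *
T,o=tool(); print(T.round(3), o['opening'],o['time_s'])
for n in ['scene','side']:
    s=shot(n); print(n,s['W'].round(3).tolist(),s['K'].round(0).tolist(),s['dist']); np.savez(n+'0.npz',**s); 
    save(s,n+'0.png',k=1.5)
E
```

```text
pics
[[-0.001  0.318  0.948  0.183]
 [-0.002  0.948 -0.318  0.545]
 [-1.    -0.002 -0.     0.23 ]
 [ 0.     0.     0.     1.   ]] 0.9997654822845258 0.0
scene [[-0.315, 0.768, -0.558, 1.36], [0.949, 0.261, -0.178, 0.261], [0.009, -0.585, -0.811, 1.266], [0.0, 0.0, 0.0, 1.0]] [[473.0, 0.0, 251.0], [0.0, 473.0, 194.0], [0.0, 0.0, 1.0]] [-0.01757715  0.          0.          0.          0.        ]
side [[0.996, -0.075, 0.047, 0.482], [-0.086, -0.707, 0.702, -0.989], [-0.019, -0.704, -0.71, 1.075], [0.0, 0.0, 0.0, 1.0]] [[433.0, 0.0, 253.0], [0.0, 433.0, 186.0], [0.0, 0.0, 1.0]] [-0.00289093  0.          0.          0.          0.        ]
```

View pics/scene0.png

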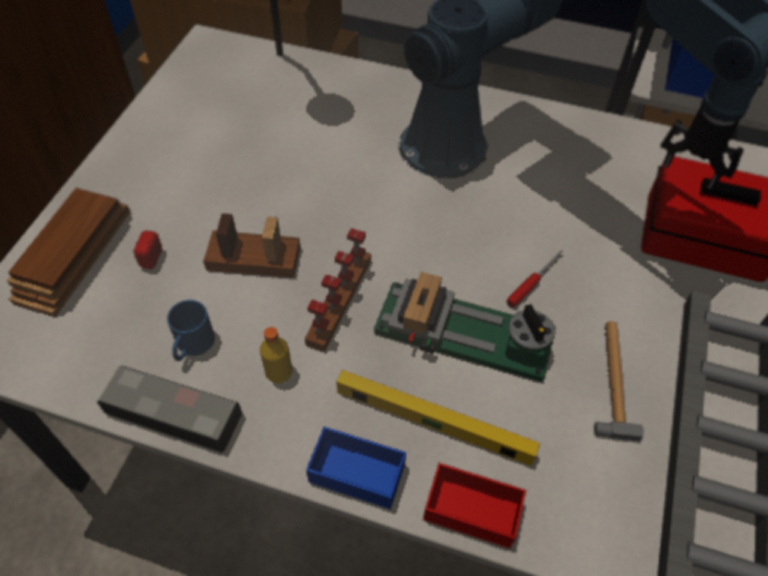

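View pics/side0.png

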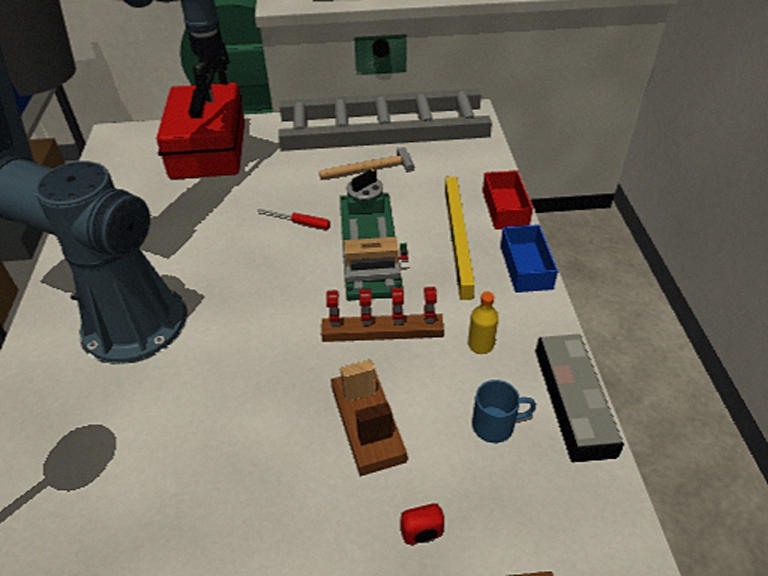

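The scene picture shows the wheel (531,328), the mortise block (422,300), the light rail (272,240), the spare (228,235) and the rack between stand and feed table. The side picture agrees. Next I get positions from it.

```bash
cat > m.py <<'E'
from h import *
def rect(P,nm):
    r=cv2.minAreaRect((P[:,:2]*1000).astype(np.float32)); print(nm,len(P),'c',np.round(r[0],1),'size',np.round(r[1],1),'ang',round(r[2],1),'z',np.percentile(P[:,2],[5,50,95]).round(3))
for n in ['scene','side']:
    s=dict(np.load(n+'0.npz')); C=cloud(s); hsv=cv2.cvtColor(s['im'],cv2.COLOR_RGB2HSV); H,S,V=[hsv[...,i].astype(int) for i in range(3)]
    X,Y,Z=C[...,0],C[...,1],C[...,2]
    reg=(s['d']>0)&(X>.25)&(X<.8)
    wood=(H>8)&(H<22)&(S>70)&(V>110)
    def big(m,nm):
        k,l,st,_=cv2.connectedComponentsWithStats(m.astype(np.uint8))
        for i in np.argsort(-st[1:,4])[:3]+1:
            if st[i,4]>25: rect(C[l==i],n+' '+nm+' px%s'%st[i,:4])
    big(reg&(H>55)&(H<90)&(S>90)&(Z<.15)&(Y>-.3),'green')
    big(reg&wood&(Z>.08)&(Z<.1)&(Y>-.3),'blocktop')
    big(reg&(Z>.104)&(Z<.125)&(Y<-.1)&(H>5)&(H<22)&(S>50),'railtops')
    big(reg&(abs(Z-.087)<.007)&(Y>0)&(S<60),'disc')
    big(reg&(Z>.108)&(Z<.13)&(Y>0)&(V<80),'bar')
    big(reg&(H>20)&(H<32)&(S>120)&(V>120)&(Z>.1)&(Y>0),'dot')
    big(reg&((H<6)|(H>174))&(S>120)&(V>80)&(Z>.03)&(Z<.14)&(Y>-.35)&(Y<.3),'red')
E
python3 m.py
```

```text
scene green px[295 209  70  44] 970 c [540.8 261.9] size [211.4 125.3] ang 88.6 z [0.02  0.025 0.065]
scene blocktop px[270 181  24  34] 388 c [535.3  94.5] size [ 44.7 124. ] ang 90.0 z [0.087 0.091 0.095]
scene railtops px[144 142  11  18] 141 c [ 507.7 -359.3] size [67.7 25. ] ang 13.3 z [0.105 0.115 0.119]
scene railtops px[174 144  12  17] 134 c [ 485.3 -261.9] size [61.9 25. ] ang 12.9 z [0.107 0.115 0.12 ]
scene railtops px[175 225  15  12] 84 c [ 751.7 -138.9] size [33.3 39.4] ang 32.9 z [0.105 0.112 0.122]
scene disc px[339 207  31  26] 449 c [538.8 320.5] size [89.9 91.2] ang 75.6 z [0.083 0.088 0.092]
scene bar px[349 203  15  22] 142 c [538.3 321.2] size [72.3 18.1] ang 35.1 z [0.11  0.12  0.126]
scene red px[206 200  12   9] 68 c [643.6 -91.4] size [26.  33.2] ang 4.7 z [0.114 0.118 0.122]
scene red px[215 184  12   7] 58 c [577.  -87.2] size [27.8 31.7] ang 2.0 z [0.116 0.12  0.123]
scene red px[232 153  11   7] 52 c [445.9 -79.4] size [32.1 22.4] ang 83.6 z [0.116 0.119 0.123]
side green px[227 129  36  31] 728 c [537.  272.5] size [165.  125.9] ang 88.9 z [0.019 0.025
[... 702 characters left out ...]
 [0.081 0.087 0.093]
side disc px[223  22  24   6] 49 c [ 553.4 1151.8] size [118.3  27.2] ang 3.4 z [0.082 0.087 0.092]
side bar px[234 113  17  11] 80 c [534.3 318.5] size [71.8 22.7] ang 41.6 z [0.11  0.117 0.122]
side bar px[256  14  13   7] 37 c [ 694.6 1151.9] size [29.4 60.7] ang 83.6 z [0.11  0.119 0.129]
side bar px[270  14  13   6] 37 c [ 765.5 1147.1] size [34.  61.3] ang 83.8 z [0.109 0.118 0.127]
side red px[283 191   8  10] 68 c [643.3 -91.4] size [35.9 21.3] ang 82.7 z [0.113 0.117 0.121]
side red px[261 192   8  10] 67 c [576.3 -88.5] size [37.  21.4] ang 84.2 z [0.113 0.117 0.12 ]
side red px[240 193   7  10] 58 c [510.9 -85.4] size [34.2 18.6] ang 86.0 z [0.113 0.117 0.121]
```

>>> step_arm:
  motion:
    - [-20,-10,40,10,0,0,0]
    - [-20,-20,85,20,0,0,0]
    - [-20,-35,140,30,0,0,0]
    - [-20,-45,190,40,0,0,0]
    - [-20,-60,240,50,0,0,0]
    - [-20,-70,290,60,0,0,0]
    - [-20,-85,335,70,0,0,0]
    - [-20,-95,380,80,0,0,0]
    - [-20,-100,408,90,0,0,0]
    - [-20,-100,408,100,0,0,0]

```text
time_s: 1.35
eef_pos: [0.5396, 0.3187, 0.2504]
eef_rot: [-0.359, -0.609, -0.359, 0.61]
wrist_force: [-0.9, 0.8, 0.6]
opening: 1.002
```

Run:
```python
from h import *
T,o=tool(); print(T.round(3),np.array(o['q']).round(2),o['time_s'])
s=shot('wrist'); np.savez('w1.npz',**s); save(s,'w1.png',k=1.5); print(s['W'].round(3))
```

```text
[[-0.001  0.874 -0.486  0.54 ]
 [-0.001 -0.486 -0.874  0.319]
 [-1.    -0.     0.001  0.25 ]
 [ 0.     0.     0.     1.   ]] [ 0.34  0.28  1.45 -0.    1.41  0.85] 1.35
[[ 0.874 -0.462 -0.15   0.578]
 [-0.486 -0.832 -0.266  0.386]
 [-0.002  0.305 -0.952  0.393]
 [ 0.     0.     0.     1.   ]]
```

View pics/w1.png

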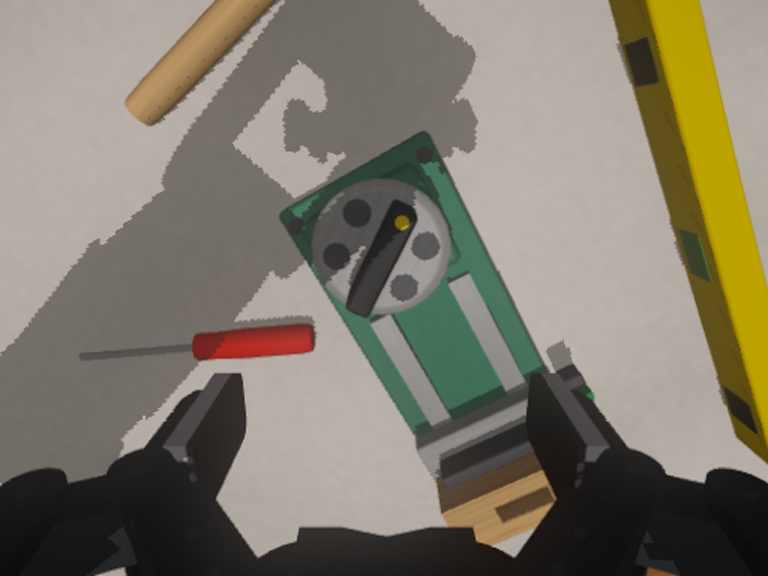

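The wrist view shows the bar from (362,310) to (404,212) with the yellow dot at (402,222). The flag edge is at (588,393), partly behind the finger.

Run:
```python
from h import *
s=dict(np.load('w1.npz')); C=cloud(s); hsv=cv2.cvtColor(s['im'],cv2.COLOR_RGB2HSV).astype(int); H,S,V=hsv[...,0],hsv[...,1],hsv[...,2]; Z=C[...,2]
m=(abs(Z-.121)<.007)&(abs(C[...,0]-.54)<.06)&(abs(C[...,1]-.32)<.06)
r=cv2.minAreaRect(np.argwhere(m)[:,::-1].astype(np.float32)); b=cv2.boxPoints(r); print('bar cloud',m.sum(),np.median(Z[m]))
P=onplane(s,b,.121)[:,:2]*1000; print('centre',P.mean(0)); 
for i in range(2): d=P[i+1]-P[i]; print(np.linalg.norm(d),np.degrees(np.arctan2(d[1],d[0])))
m=(H>20)&(H<32)&(S>120)&(abs(C[...,0]-.54)<.06)&(abs(C[...,1]-.32)<.06); print('dot',np.median(C[m],0),m.sum())
m=(abs(Z-.087)<.004)&(abs(C[...,0]-.54)<.07)&(abs(C[...,1]-.32)<.07)&(S<60); (c,rad)=cv2.minEnclosingCircle((C[m][:,:2]*1000).astype(np.float32)); print('disc',c,rad)
for n in ['scene','side']:
    s=dict(np.load(n+'0.npz')); C=cloud(s); hsv=cv2.cvtColor(s['im'],cv2.COLOR_RGB2HSV).astype(int); H,S,V=hsv[...,0],hsv[...,1],hsv[...,2]
    reg=(C[...,0]>.585)&(C[...,0]<.68)&(C[...,1]>.0)&(C[...,1]<.3)&(C[...,2]>.015)
    for nm,m in [('ptr',reg&((H<8)|(H>172))&(S>100)),('flag',reg&(H>45)&(H<90)&(S>90)&(C[...,0]>.6))]:
        print(n,nm,m.sum()); 
        if m.sum(): print(C[m].round(3).tolist()[:25])
```

```text
bar cloud 1421 0.12059237871820927
centre [538.12293706 323.04241958]
69.36009649615872 34.5167304023042
16.2382249857268 -55.493226120489325
dot [0.56031037 0.33790844 0.12174699] 83
disc (537.7249145507812, 322.32867431640625) 45.888858795166016
scene ptr 24
[[0.597, 0.091, 0.045], [0.599, 0.095, 0.05], [0.597, 0.088, 0.038], [0.6, 0.092, 0.045], [0.601, 0.095, 0.048], [0.597, 0.098, 0.043], [0.592, 0.088, 0.025], [0.605, 0.093, 0.047], [0.605, 0.097, 0.049], [0.596, 0.098, 0.036], [0.609, 0.092, 0.047], [0.607, 0.094, 0.044], [0.608, 0.098, 0.049], [0.601, 0.087, 0.026], [0.613, 0.093, 0.048], [0.613, 0.096, 0.049], [0.596, 0.095, 0.023], [0.599, 0.087, 0.018], [0.617, 0.094, 0.048], [0.615, 0.096, 0.046], [0.599, 0.096, 0.022], [0.619, 0.091, 0.045], [0.619, 0.095, 0.046], [0.617, 0.097, 0.044]]
scene flag 35
[[0.609, 0.129, 0.055], [0.608, 0.132, 0.055], [0.613, 0.13, 0.056], [0.613, 0.133, 0.056], [0.62, 0.129, 0.059], [0.614, 0.131, 0.052], [0.615, 0.134, 0.054], [0.621, 0.129, 0.056], [0.621, 0.132, 0.057], [0.615, 0.134, 0.048], [0.621, 0.132, 0.051], [0.6, 0.201, 0.027], [0
[... 364 characters left out ...]
], [0.615, 0.095, 0.05], [0.619, 0.099, 0.045], [0.601, 0.095, 0.046], [0.605, 0.098, 0.043], [0.608, 0.095, 0.046], [0.611, 0.093, 0.047], [0.614, 0.092, 0.048], [0.618, 0.093, 0.046], [0.601, 0.095, 0.041], [0.604, 0.092, 0.044], [0.608, 0.092, 0.043], [0.611, 0.092, 0.043], [0.615, 0.096, 0.039], [0.618, 0.092, 0.043], [0.599, 0.014, 0.021]]
side flag 15
[[0.608, 0.127, 0.059], [0.612, 0.13, 0.055], [0.616, 0.136, 0.049], [0.619, 0.13, 0.055], [0.608, 0.131, 0.05], [0.612, 0.13, 0.051], [0.615, 0.131, 0.05], [0.618, 0.126, 0.054], [0.608, 0.125, 0.051], [0.612, 0.133, 0.044], [0.615, 0.129, 0.046], [0.619, 0.128, 0.047], [0.608, 0.132, 0.039], [0.611, 0.127, 0.044], [0.614, 0.116, 0.034]]
```

>>> step_arm:
  motion:
    - [20,-3.3,-2.7,9,0,0,0]
    - [60,-3.3,-2.7,18,0,0,0]
    - [110,-3.3,-2.7,26.4,0,0,0]
    - [157,-3.3,-2.7,26.4,0,0,0]
    - [157,-3.3,-2.7,26.4,0,0,120]
    - [157,-3.3,-2.7,26.4,0,0,255]
    - [157,-3.3,-2.7,26.4,0,0,255]
    - [157,-3.3,-2.7,26.4,0,0,255]
    - [157,-3.3,-2.7,26.4,0,0,255]
    - [157,-3.3,-2.7,26.4,0,0,255]

```text
time_s: 2.65
eef_pos: [0.5392, 0.3232, 0.0972]
eef_rot: [0.214, 0.676, 0.212, -0.672]
wrist_force: [4.0, -7.6, 5.2]
opening: 0.169
```

>>> step_arm:
  motion:
    - [0,0,0,-8,0,0,255]
    - [0,0,0,-17,0,0,255]
    - [0,0,0,-26,0,0,255]
    - [0,0,0,-35,0,0,255]
    - [0,0,0,-44,0,0,255]
    - [0,0,0,-53,0,0,255]
    - [0,0,0,-62,0,0,255]
    - [0,0,0,-71,0,0,255]
    - [0,0,0,-80,0,0,255]
    - [0,0,0,-88,0,0,255]

```text
time_s: 3.9
eef_pos: [0.5369, 0.3236, 0.0972]
eef_rot: [0.623, 0.335, 0.622, -0.336]
wrist_force: [-6.5, -6.6, 11.5]
opening: 0.173
```

>>> step_arm:
  motion:
    - [0,0,0,-8,0,0,255]
    - [0,0,0,-17,0,0,255]
    - [0,0,0,-26,0,0,255]
    - [0,0,0,-35,0,0,255]
    - [0,0,0,-44,0,0,255]
    - [0,0,0,-50,0,0,255]
    - [0,0,0,-50,0,0,255]
    - [0,0,0,-50,0,0,255]

```text
time_s: 4.9
eef_pos: [0.5361, 0.3224, 0.0971]
eef_rot: [0.706, 0.041, 0.706, -0.044]
wrist_force: [-8.8, -11.6, 15.2]
opening: 0.17
```

```bash
cat > pf.py <<'E'
from h import *
import sys
T,o=tool(); print('tool y ang',np.degrees(np.arctan2(T[1,1],T[0,1])),'q6',o['q'][5],o['wrist_force'])
for n in ['scene','side']:
    s=shot(n); np.savez(n+'_'+sys.argv[1],**s); hsv=cv2.cvtColor(s['im'],cv2.COLOR_RGB2HSV).astype(int); H,S,V=hsv[...,0],hsv[...,1],hsv[...,2]
    C=cloud(s); X,Y,Z=[C[...,i] for i in range(3)]
    reg=(X>.603)&(X<.625)&(Y>.06)&(Y<.2)&(Z>.036)&(Z<.07)
    for nm,m in [('ptr',reg&((H<8)|(H>172))&(S>100)),('flag',reg&(H>45)&(H<90)&(S>90))]:
        if m.sum(): print(n,nm,m.sum(),C[m].mean(0).round(4),np.median(C[m],0).round(4))
    if n=='scene': save(s,n+sys.argv[1]+'.png',(240,150,400,270),5)
E
python3 pf.py 1
```

```text
tool y ang 83.07703797183122 q6 -1.0948796249446981 [ -8.81380302 -11.63901396  15.21394481]
scene flag 10 [0.6162 0.1313 0.0546] [0.6169 0.1314 0.0551]
side ptr 5 [0.6086 0.1278 0.0446] [0.6083 0.1277 0.0435]
side flag 8 [0.6135 0.1307 0.0523] [0.6133 0.1314 0.0526]
```

View pics/scene1.png

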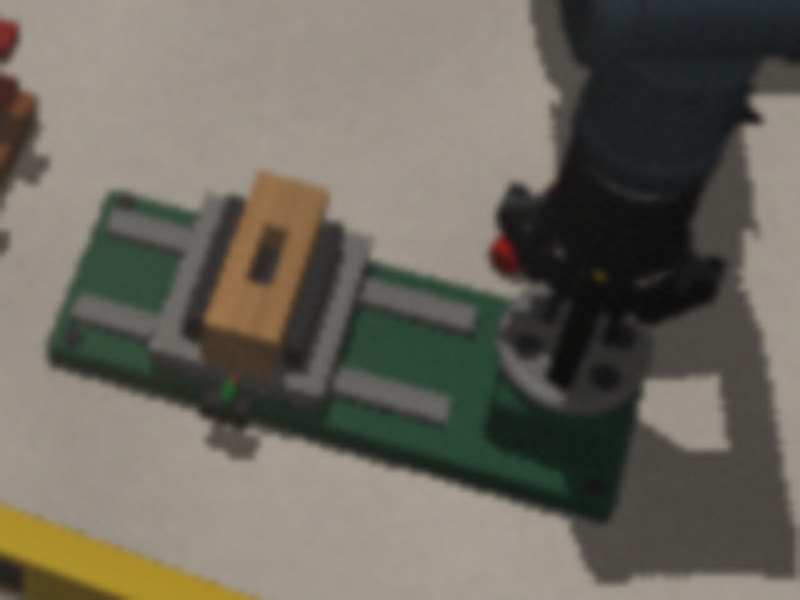

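The pointer is about 3 mm short of the flag or in line with it. I'll let go, rise and look straight down from close by.

>>> step_arm:
  motion:
    - [0,0,0,0,0,0,0]
    - [0,0,0,0,0,0,0]
    - [0,0,0,0,0,0,0]
    - [0,0,0,0,0,0,0]
    - [-40,0,0,0,0,0,0]
    - [-100,0,0,0,0,0,0]
    - [-153,-40,40,-4,0,0,0]
    - [-153,-85,85,-7,0,0,0]
    - [-153,-130,125,-7,0,0,0]
    - [-153,-172,166,-7,0,0,0]

```text
time_s: 6.25
eef_pos: [0.6774, 0.1375, 0.2478]
eef_rot: [0.707, -0.0, 0.707, 0.001]
wrist_force: [0.2, 0.0, 0.2]
opening: 1.002
```

>>> step_arm:
  motion:
    - [0,0,0,0,0,0,0]
    - [0,0,0,0,0,0,0]

```text
time_s: 6.5
eef_pos: [0.676, 0.139, 0.2467]
eef_rot: [0.707, 0.0, 0.708, 0.0]
wrist_force: [0.3, 0.1, 0.3]
opening: 1.004
```

Run:
```python
from h import *
T,o=tool(); print(T.round(3),o['time_s'])
s=shot('wrist'); np.savez('w2.npz',**s); save(s,'w2.png',k=1.5); print(s['W'].round(3))
```

```text
[[-0.001 -0.     1.     0.676]
 [ 0.     1.     0.     0.139]
 [-1.     0.    -0.001  0.247]
 [ 0.     0.     0.     1.   ]] 6.5
[[ 0.     0.953  0.302  0.598]
 [ 1.    -0.001  0.001  0.139]
 [ 0.001  0.302 -0.953  0.389]
 [ 0.     0.     0.     1.   ]]
```

View pics/w2.png

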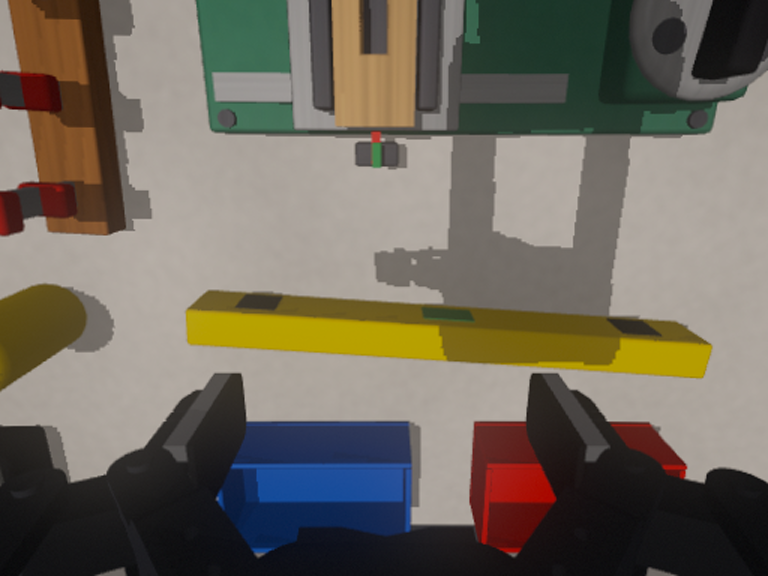

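The wrist view shows the red pointer at (376,137) and the green flag at (377,152), nearly in line. I'll measure the gap, the table's yaw and the mortise.

Run:
```python
from h import *
s=dict(np.load('w2.npz')); C=cloud(s); hsv=cv2.cvtColor(s['im'],cv2.COLOR_RGB2HSV).astype(int); H,S,V=hsv[...,0],hsv[...,1],hsv[...,2]; Z=C[...,2]; g=np.indices(Z.shape)
box=(g[1]>235)&(g[1]<268)&(g[0]>84)&(g[0]<115)
for nm,m in [('ptr',box&((H<8)|(H>172))&(S>110)&(g[0]<100)),('flag',box&(H>45)&(H<80)&(S>130)&(g[0]>89))]:
    z=np.median(Z[m]); print(nm,m.sum(),z,(C[m]).mean(0).round(4))
    for r in np.unique(g[0][m]): c=g[1][m&(g[0]==r)]; print(r,c.min(),c.max(),onplane(s,[[ (c.min()+c.max())/2,r]],np.median(Z[m&(g[0]==r)]))[0].round(4))
# near green edge: last green row per column
pts=[]
for c in range(150,470,4):
    if 210<c<300: continue
    r=np.where((H[:,c]>50)&(H[:,c]<90)&(S[:,c]>90)&(g[0][:,c]<95))[0]
    if len(r): pts.append([c,r.max()])
P=onplane(s,pts,0.022)[:,:2]; a=np.polyfit(P[:,1],P[:,0],1); print('edge x slope',np.degrees(np.arctan(a[0])),'res',np.std(P[:,0]-np.polyval(a,P[:,1])))
# block top & mortise
wood=(H>8)&(H<24)&(S>60)&(V>90)
m=wood&(abs(Z-.09)<.006)&(g[1]>200)&(g[1]<300); print('block',C[m].min(0),C[m].max(0))
for r in range(2,80,6):
    c=np.where(m[r])[0]; print(r,onplane(s,[[c.min()-.5,r],[c.max()+.5,r]],.09)[:,:2].round(4).tolist(), np.where(~wood[r,c.min():c.max()])[0][[0,-1]]+c.min() if (~wood[r,c.min():c.max()]).any() else '')
```

```text
ptr 48 0.04665698699628795 [0.6025 0.1322 0.0495]
87 248 253 [0.5993 0.1323 0.047 ]
88 247 253 [0.6003 0.1318 0.047 ]
89 247 253 [0.6013 0.1318 0.0459]
90 248 253 [0.6022 0.1323 0.047 ]
91 248 253 [0.6032 0.1323 0.0475]
92 248 252 [0.6041 0.1318 0.0466]
93 248 252 [0.6051 0.1318 0.0467]
94 248 253 [0.6061 0.1323 0.0463]
flag 0 nan [nan nan nan]
edge x slope 0.28194718256535334 res 0.015538094304773499
block [0.53192865 0.10887753 0.08409114] [0.59672569 0.15556924 0.09265524]
2 [[0.5338, 0.1092], [0.5337, 0.1555]] [240 257]
8 [[0.538, 0.109], [0.538, 0.1556]] [240 257]
14 [[0.5424, 0.1088], [0.5423, 0.1557]] [240 257]
20 [[0.5468, 0.1095], [0.5467, 0.1558]] [241 257]
26 [[0.5512, 0.1093], [0.5512, 0.1559]] [241 257]
32 [[0.5557, 0.1092], [0.5556, 0.1551]] [241 257]
38 [[0.5602, 0.109], [0.5602, 0.1544]] 
44 [[0.5648, 0.1088], [0.5648, 0.1553]] 
50 [[0.5694, 0.1087], [0.5694, 0.1554]] 
56 [[0.5741, 0.1085], [0.5741, 0.1555]] 
62 [[0.5789, 0.1092], [0.5788, 0.1556]] 
68 [[0.5837, 0.109], [0.5836, 0.1557]] 
74 [[0.5885, 0.1089], [0.5885, 0.1558]]
  return _methods._mean(a, axis=axis, dtype=dtype,
  ret = ret.dtype.type(ret / rcount)
<stdin>:5: RuntimeWarning: Mean of empty slice.
  ret = um.true_divide(
```

Run:
```python
from h import *
s=dict(np.load('w2.npz')); C=cloud(s); im=s['im'].astype(int); Z=C[...,2]; g=np.indices(Z.shape)
print(cv2.cvtColor(s['im'],cv2.COLOR_RGB2HSV)[102,246:258].tolist())
G=im[...,1]-np.maximum(im[...,0],im[...,2])
Rr=im[...,0]-np.maximum(im[...,1],im[...,2])
for r in range(86,113):
    W=G if r>=93 else Rr
    w=np.clip(W[r,238:266],0,None)*(W[r,238:266]>25); 
    if w.sum()==0: continue
    u=(w*np.arange(238,266)).sum()/w.sum(); z=np.median(Z[r,238:266][w>0]); print(r,round(u,2),round(z,3),onplane(s,[[u,r]],z)[0].round(4), (w>0).sum())
# table edge: right/left ends of green plate bottom row via max gradient
lo=[]
for c in list(range(150,200,5))+list(range(310,460,5)):
    col=G[60:110,c]; r=np.where(col>12)[0]
    if len(r): lo.append([c,r.max()+60])
lo=np.array(lo); P=onplane(s,lo,0.01)[:,:2]; a=np.polyfit(P[:,1],P[:,0],1); k=abs(P[:,0]-np.median(P[:,0]))<.006; a=np.polyfit(P[k,1],P[k,0],1); print('edge yaw deg',-np.degrees(np.arctan(a[0])),k.sum(),np.std(P[k,0]-np.polyval(a,P[k,1])))
```

```text
[[0, 12, 88], [27, 49, 98], [51, 95, 121], [65, 127, 133], [64, 125, 133], [64, 127, 133], [65, 126, 132], [63, 113, 115], [54, 65, 78], [11, 33, 62], [5, 20, 76], [0, 12, 86]]
87 250.42 0.047 [0.5993 0.1323 0.047 ] 6
88 250.14 0.047 [0.6003 0.132  0.047 ] 7
89 250.14 0.046 [0.6013 0.1319 0.0459] 7
90 250.13 0.047 [0.6022 0.1319 0.047 ] 7
91 250.14 0.047 [0.6032 0.1319 0.0473] 7
92 250.14 0.047 [0.6041 0.1319 0.0466] 7
95 250.97 0.054 [0.6069 0.1329 0.0536] 5
96 250.64 0.054 [0.6078 0.1325 0.0536] 6
97 250.63 0.054 [0.6088 0.1325 0.0541] 6
98 250.63 0.054 [0.6097 0.1325 0.0538] 6
99 250.62 0.053 [0.6107 0.1325 0.0534] 6
100 250.62 0.054 [0.6116 0.1325 0.0538] 6
101 250.61 0.054 [0.6126 0.1325 0.0537] 6
102 250.61 0.054 [0.6135 0.1325 0.0541] 6
103 250.6 0.054 [0.6145 0.1325 0.0538] 6
104 250.62 0.054 [0.6155 0.1325 0.0539] 6
105 250.62 0.054 [0.6165 0.1325 0.0537] 6
106 250.62 0.054 [0.6174 0.1325 0.0538] 6
107 250.93 0.054 [0.6184 0.1328 0.0535] 5
108 250.93 0.053 [0.6194 0.1327 0.0533] 5
109 250.92 0.054 [0.6204 0.1327 0.0537] 5
110 250.54 0.054 [0.6213 0.1324 0.0538] 6
111 250.88 0.054 [0.6223 0.1327 0.054 ] 5
edge yaw deg -0.08560235515643992 34 0.0019559099071210623
```

The pointer is within 0.6 mm of the flag, and the wheel is released. Next I go above the rail.

>>> step_arm:
  motion:
    - [0,-40,-20,-2,0,0,0]
    - [0,-90,-45,-4,0,0,0]
    - [0,-140,-70,-6,0,0,0]
    - [0,-190,-95,-8,0,0,0]
    - [0,-240,-120,-10,0,0,0]
    - [0,-290,-140,-12,0,0,0]
    - [0,-340,-165,-12.8,0,0,0]
    - [0,-385,-183,-12.8,0,0,0]
    - [0,-402,-191.5,-12.8,0,0,0]
    - [0,-402,-191.5,-12.8,0,0,0]

```text
time_s: 7.8
eef_pos: [0.4852, -0.2626, 0.2473]
eef_rot: [0.703, -0.079, 0.703, 0.079]
wrist_force: [0.3, -0.3, 0.1]
opening: 1.003
```

Run:
```python
from h import *
T,o=tool(); print(T.round(3),np.array(o['q']).round(2),o['time_s'])
s=shot('wrist'); np.savez('w3.npz',**s); save(s,'w3.png',k=1.5)
C=cloud(s); Z=C[...,2]
m=((Z>.105)&(Z<.122)).astype(np.uint8)
k,l,st,ce=cv2.connectedComponentsWithStats(m)
for i in range(1,k):
    if st[i,4]<600: continue
    c,_=cv2.findContours((l==i).astype(np.uint8),0,2); b=cv2.boxPoints(cv2.minAreaRect(max(c,key=cv2.contourArea))); P=onplane(s,b,.114)[:,:2]*1000
    e=[P[j+1]-P[j] for j in range(2)]; print(ce[i].round(),st[i,4],np.median(Z[l==i]).round(4),'c',P.mean(0).round(1),[(np.linalg.norm(d).round(1),np.degrees(np.arctan2(d[1],d[0])).round(1)) for d in e])
```

```text
[[ 0.    -0.222  0.975  0.485]
 [ 0.     0.975  0.222 -0.263]
 [-1.     0.     0.     0.247]
 [ 0.     0.     0.     1.   ]] [-0.71  0.12  1.65  0.    1.38 -2.51] 7.8
[147. 175.] 1947 0.1135 c [ 505.  -357.2] [(np.float64(25.8), np.float64(109.3)), (np.float64(61.9), np.float64(13.8))]
[258. 175.] 1792 0.1136 c [ 483.3 -262.8] [(np.float64(23.1), np.float64(102.8)), (np.float64(60.4), np.float64(13.6))]
[469. 178.] 1315 0.1174 c [444.2 -81.7] [(np.float64(24.6), np.float64(-172.7)), (np.float64(45.5), np.float64(86.9))]
[436. 244.] 1130 0.1174 c [510.6 -85. ] [(np.float64(26.9), np.float64(-173.0)), (np.float64(44.6), np.float64(86.9))]
```

View pics/w3.png

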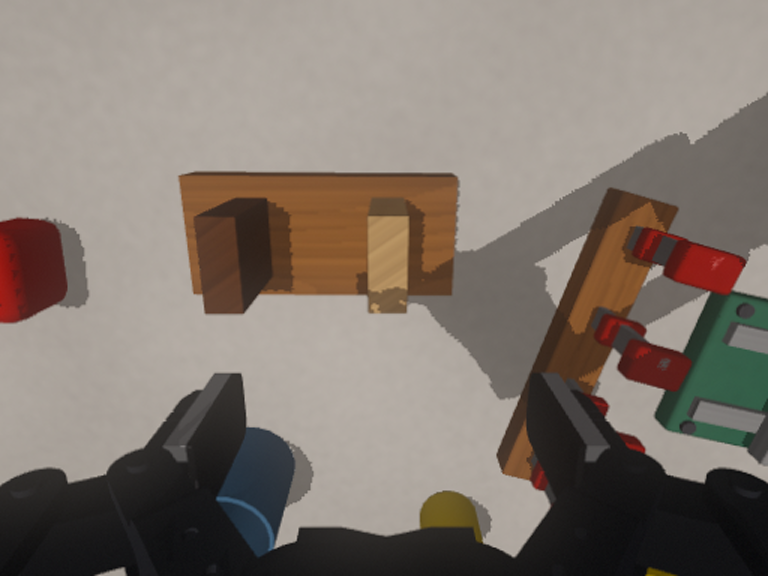

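The light rail is at (388,260) in the wrist view and sits square between the fingers. I'll descend and grip it.

>>> step_arm:
  motion:
    - [50,0,-1.8,0,0,0,0]
    - [100,0,-1.8,0,0,0,0]
    - [145,0,-1.8,0,0,0,0]
    - [179,0,-1.8,0,0,0,0]
    - [179,0,-1.8,0,0,0,0]
    - [179,0,-1.8,0,0,0,120]
    - [179,0,-1.8,0,0,0,255]
    - [179,0,-1.8,0,0,0,255]
    - [179,0,-1.8,0,0,0,255]
    - [179,0,-1.8,0,0,0,255]

```text
time_s: 9.1
eef_pos: [0.4839, -0.2638, 0.0692]
eef_rot: [0.703, -0.079, 0.702, 0.079]
wrist_force: [0.3, 1.1, 6.3]
opening: 0.274
```

>>> step_arm:
  motion:
    - [0,0,0,0,0,0,255]
    - [-10,0,0,0,0,0,255]
    - [-25,0,0,0,0,0,255]
    - [-45,0,0,0,0,0,255]
    - [-70,0,0,0,0,0,255]
    - [-100,0,0,0,0,0,255]
    - [-130,0,0,0,0,0,255]
    - [-155,0,0,0,0,0,255]
    - [-165,0,0,0,0,0,255]
    - [-165,0,0,0,0,0,255]

```text
time_s: 10.35
eef_pos: [0.4835, -0.2639, 0.234]
eef_rot: [0.703, -0.079, 0.702, 0.079]
wrist_force: [-0.6, 0.6, -1.9]
opening: 0.274
```

```bash
cat > rt.py <<'E'
from h import *
import sys
T,o=tool(); print('tool',T[:3,3].round(4),'yang',np.degrees(np.arctan2(T[1,1],T[0,1])).round(2),o['time_s'],o['opening'],np.round(o['wrist_force'],1))
ce=T[:3,3]
for n in ['scene','side']:
    s=shot(n); np.savez(n+'_'+sys.argv[1],**s); C=cloud(s); hsv=cv2.cvtColor(s['im'],cv2.COLOR_RGB2HSV).astype(int); H,S,V=hsv[...,0],hsv[...,1],hsv[...,2]
    m=(H>8)&(H<24)&(S>60)&(V>70)&(np.linalg.norm(C[...,:2]-ce[:2],axis=2)<.055)&(C[...,2]>ce[2]-.09)&(C[...,2]<ce[2]+.09)
    ii=np.argwhere(m); p=C[m]; print(n,m.sum(),'z',np.percentile(p[:,2],[1,50,99]).round(4),'x',np.percentile(p[:,0],[1,99]).round(4),'y',np.percentile(p[:,1],[1,99]).round(4),'px',ii.min(0)[::-1],ii.max(0)[::-1])
E
python3 rt.py 4
```

```text
tool [ 0.4835 -0.2639  0.234 ] yang 102.84 10.35 0.27414246819195864 [-0.6  0.6 -1.9]
scene 201 z [0.1859 0.2607 0.2838] x [0.4697 0.5171] y [-0.278  -0.2474] px [167 109] [179 141]
side 427 z [0.1795 0.2288 0.2784] x [0.4519 0.5135] y [-0.284  -0.2522] px [222 200] [248 233]
```

Held, with the tip at about z = 0.179. I'll carry it over the rack.

>>> step_arm:
  motion:
    - [0,20,7,1,0,0,255]
    - [0,60,22,3,0,0,255]
    - [0,105,38,4.5,0,0,255]
    - [0,150,55,6,0,0,255]
    - [0,200,74,7.5,0,0,255]
    - [0,250,92,9,0,0,255]
    - [0,300,110,11,0,0,255]
    - [0,345,127,12.8,0,0,255]
    - [0,368,135.5,12.8,0,0,255]
    - [0,374.7,138.1,12.8,0,0,255]

```text
time_s: 11.7
eef_pos: [0.5339, 0.1337, 0.2318]
eef_rot: [0.706, -0.001, 0.708, 0.001]
wrist_force: [0.4, -0.4, -0.2]
opening: 0.277
```

>>> step_arm:
  motion:
    - [20,0,0,0,0,0,255]
    - [40,0,0,0,0,0,255]
    - [55,0,0,0,0,0,255]
    - [55,0,0,0,0,0,255]
    - [55,0,0,0,0,0,255]

```text
time_s: 12.32
eef_pos: [0.5352, 0.132, 0.1788]
eef_rot: [0.707, -0.0, 0.707, 0.0]
wrist_force: [-0.3, -0.7, -1.2]
opening: 0.272
```

```bash
python3 rt.py 5
python3 - <<'E'
from h import *
a=[]
for n,c,k in [('scene',(250,130,350,250),4),('side',(190,90,310,210),4)]:
    s=dict(np.load(n+'_5.npz')); im=s['im'][c[1]:c[3],c[0]:c[2],::-1]; a.append(cv2.resize(im,(400,480) if n=='scene' else (400,400),interpolation=cv2.INTER_CUBIC))
a[1]=cv2.copyMakeBorder(a[1],0,80,0,0,0); cv2.imwrite('pics/v5.png',np.hstack(a))
E
```

```text
tool [0.5352 0.132  0.1788] yang 90.02 12.325 0.272091521615937 [-0.3 -0.7 -1.2]
scene 236 z [0.0889 0.0943 0.2289] x [0.4844 0.5884] y [0.1084 0.1518] px [282 170] [304 215]
side 441 z [0.089  0.1582 0.2248] x [0.4845 0.5834] y [0.1078 0.1508] px [230 123] [261 161]
```

View pics/v5.png

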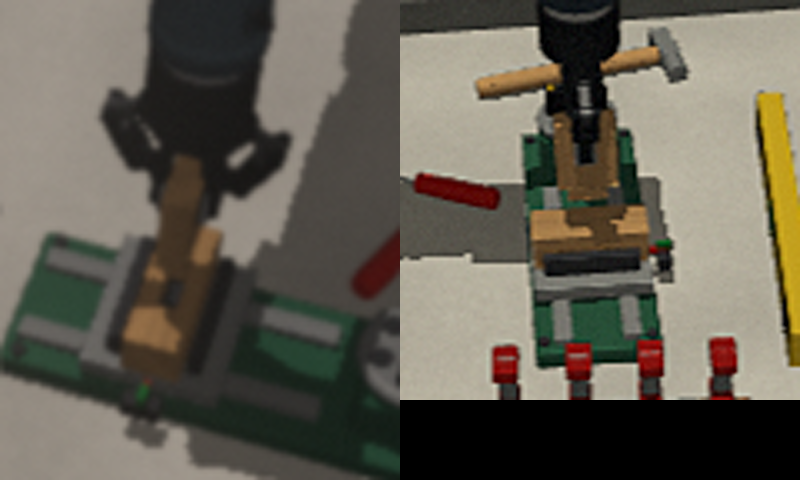

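The rail hangs over the block. The scene view puts the tenon beside the mortise's visible end at (172,292). I'll measure the x and y offsets numerically.

Run:
```python
from h import *
# mortise in w2: x of the slot's near end, y centre
s=dict(np.load('w2.npz')); V=s['im'].astype(int).sum(2)
for r in (4,14,24): 
    g=np.diff(V[r,215:285]); a,b=g[15:35].argmin()+230,g[35:55].argmax()+250; print('slot cols',r,a,b,onplane(s,[[a+.5,r],[b+.5,r]],.09)[:,1].round(4))
print('slot profile', V[28:44,249].tolist())
for r in (34,35,36,37): print(r,onplane(s,[[249,r]],.09)[0,:2].round(4))
e=V[70:95,230]; print('block end profile',e.tolist(),[onplane(s,[[230,r]],.09)[0,0].round(4) for r in (80,83,85)])
# side: rail and block edges, x
s=dict(np.load('side_5.npz')); im=s['im'].astype(int); hs=cv2.cvtColor(s['im'],cv2.COLOR_RGB2HSV).astype(int)
w=(hs[...,0]>6)&(hs[...,0]<25)&(hs[...,1]>70)&(hs[...,2]>70)
for r in range(122,172,2):
    c=np.where(w[r,215:275])[0]+215
    if len(c): print(r,c.min(),c.max(), 'rail y.12 z.15 plane x/block', end=' '); 
    if len(c):
        R_=rays(s,[[c.min()-.5,r],[c.max()+.5,r]])@s['W'][:3,:3].T; o=s['W'][:3,3]
        for y in (.1205,.126,.109): P=o+R_*((y-o[1])/R_[:,1])[:,None]; print(y,P[:,[0,2]].round(4).tolist(),end=' ')
        print()
T,o=tool(); s=shot('wrist'); np.savez('w5.npz',**s); save(s,'w5.png',k=1.5)
```

```text
slot cols 4 239 258 [0.1246 0.1401]
slot cols 14 239 258 [0.1245 0.1401]
slot cols 24 239 257 [0.1243 0.1393]
slot profile [239, 238, 239, 240, 240, 241, 241, 261, 349, 401, 413, 413, 415, 413, 414, 414]
34 [0.5571 0.1321]
35 [0.5579 0.1321]
36 [0.5586 0.1321]
37 [0.5594 0.1321]
block end profile [423, 423, 425, 423, 425, 425, 425, 424, 425, 426, 426, 428, 428, 424, 351, 415, 312, 171, 166, 232, 328, 329, 504, 507, 507] [np.float64(0.5934), np.float64(0.5959), np.float64(0.5976)]
124 237 253 rail y.12 z.15 plane x/block 0.1205 [[0.5089, 0.2368], [0.5631, 0.2322]] 0.126 [[0.509, 0.2327], [0.5635, 0.228]] 0.109 [[0.5086, 0.2455], [0.5622, 0.241]] 
126 236 253 rail y.12 z.15 plane x/block 0.1205 [[0.5053, 0.2292], [0.5629, 0.2243]] 0.126 [[0.5055, 0.225], [0.5633, 0.2201]] 0.109 [[0.5051, 0.238], [0.5621, 0.2331]] 
128 236 253 rail y.12 z.15 plane x/block 0.1205 [[0.505, 0.2212], [0.5628, 0.2163]] 0.126 [[0.5051, 0.217], [0.5632, 0.212]] 0.109 [[0.5047, 0.2301], [0.5619, 0.2252]] 
130 236 254 rail y.12 z.15 plane x/block 0.1205 [[0.5046, 0.2132], [0.5659, 0.2079]] 0.126 [[0.5047, 0.2089
[... 2613 characters left out ...]
.5971, 0.0758]] 
164 230 264 rail y.12 z.15 plane x/block 0.1205 [[0.4768, 0.0679], [0.5983, 0.056]] 0.126 [[0.4768, 0.0629], [0.5989, 0.0509]] 0.109 [[0.4769, 0.0783], [0.5971, 0.0666]] 
166 230 264 rail y.12 z.15 plane x/block 0.1205 [[0.4763, 0.0586], [0.5983, 0.0465]] 0.126 [[0.4763, 0.0535], [0.5989, 0.0414]] 0.109 [[0.4764, 0.0691], [0.5971, 0.0572]] 
168 230 231 rail y.12 z.15 plane x/block 0.1205 [[0.4758, 0.0491], [0.4827, 0.0485]] 0.126 [[0.4757, 0.0441], [0.4827, 0.0434]] 0.109 [[0.4758, 0.0598], [0.4827, 0.0591]] 
170 231 232 rail y.12 z.15 plane x/block 0.1205 [[0.4787, 0.0393], [0.4857, 0.0386]] 0.126 [[0.4787, 0.0342], [0.4857, 0.0335]] 0.109 [[0.4787, 0.05], [0.4856, 0.0493]]
```

View pics/w5.png

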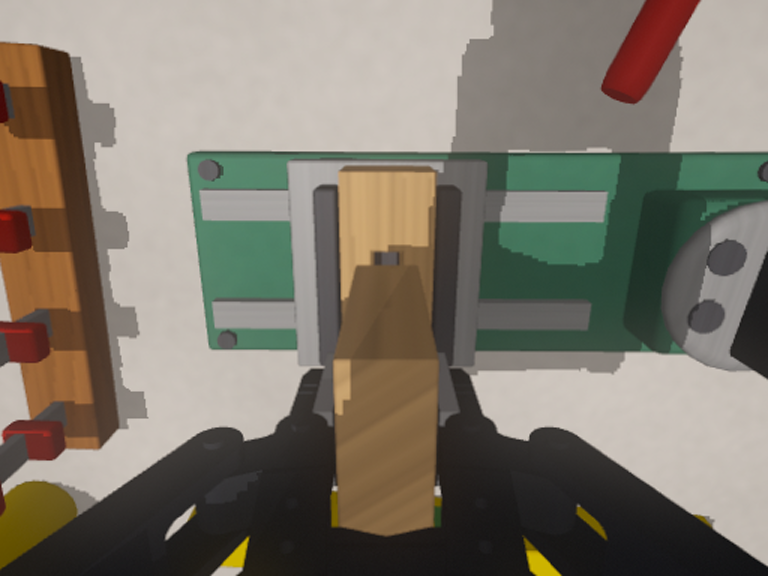

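The wrist view shows the mortise's robot-side end at (387,257), just above the rail's lower front edge at (355–420, 265). I'll convert both to positions.

Run:
```python
from h import *
s=dict(np.load('w5.npz')); V=s['im'].astype(int).sum(2)
print('col258 rows 164-182',V[164:182,258].tolist())
for r in (165,168,170,172): print(r,onplane(s,[[258,r]],.09)[0,:2].round(4))
print('row172',V[172,240:276].tolist())
print('slot y by col',{c:onplane(s,[[c,172]],.09)[0,1].round(4) for c in (247,249,265,267)})
for r in (179,182): print('row',r,V[r,225:290].tolist(),[onplane(s,[[c,r]],.144)[0].round(4).tolist() for c in (237,280)])
print('block top y', [ (c,onplane(s,[[c,140]],.09)[0,1].round(4)) for c in (227,290)], V[140,222:232],V[140,285:295])
print('block end', V[108:122,258],[onplane(s,[[258,r]],.09)[0,0].round(4) for r in (112,115,118)])
print('top face z.224 row 300', V[300,215:230],V[300,284:298],[onplane(s,[[c,300]],.224)[0].round(4).tolist() for c in (223,290)])
```

```text
col258 rows 164-182 [402, 401, 391, 349, 292, 267, 265, 265, 264, 267, 264, 264, 259, 250, 248, 249, 247, 247]
165 [0.5131 0.1326]
168 [0.5154 0.1326]
170 [0.5169 0.1326]
172 [0.5184 0.1326]
row172 [477, 483, 485, 486, 482, 476, 428, 338, 293, 240, 179, 181, 181, 180, 227, 261, 264, 265, 264, 269, 270, 268, 267, 267, 224, 176, 225, 243, 242, 276, 295, 298, 300, 296, 292, 286]
slot y by col {247: np.float64(0.1245), 249: np.float64(0.126), 265: np.float64(0.1378), 267: np.float64(0.1393)}
row 179 [172, 218, 397, 471, 475, 476, 474, 464, 453, 446, 444, 382, 276, 260, 257, 259, 262, 265, 264, 262, 262, 261, 262, 258, 255, 252, 250, 247, 247, 248, 248, 249, 250, 249, 250, 251, 253, 255, 252, 254, 252, 255, 256, 251, 251, 251, 242, 235, 237, 237, 239, 237, 239, 243, 271, 290, 290, 286, 281, 271, 270, 275, 281, 240, 158] [[0.5083, 0.1204, 0.144], [0.5083, 0.145, 0.144]]
row 182 [174, 195, 392, 473, 474, 478, 475, 463, 455, 455, 404, 300, 257, 255, 257, 260, 260, 265, 265, 263, 262, 260, 259, 256, 252, 251, 248, 244, 246, 247, 245, 245, 245, 250, 248, 250, 255, 256, 257, 255, 254, 253, 253, 253, 242, 233, 232, 235, 235, 235, 238, 239, 239, 235, 243, 275, 289, 284, 278, 272, 274, 273, 281, 236, 152] [[0.5101, 0.1204, 0.144], [0.5101, 0.145, 0.144]]
block top y [(227, np.float64(0.1104)), (290, np.float64(0.1555))] [263 220 184 211 399 472 474 475 472 464] [383 280 291 304 291 222 155 166 174 179]
block end [462 498 375 291 280 277 362 460 474 474 473 473 473 472] [np.float64(0.4752), np.float64(0.4773), np.float64(0.4793)]
top face z.224 row 300 [113 112 113 110 111 107 103 111 147 262 304 312 314 315 313] [292 289 290 288 283 272 223 118 105  98 102 103 106 104] [[0.5299, 0.1198, 0.224], [0.5299, 0.1435, 0.224]]
```

Slot centre is about (0.5365, 0.132) and the rail about (0.536, 0.132). I'll shift +0.8 mm in x and go down to a 10 mm gap.

>>> step_arm:
  motion:
    - [6,0,0.8,0,0,0,255]
    - [14,0,0.8,0,0,0,255]
    - [20,0,0.8,0,0,0,255]
    - [23.5,0,0.8,0,0,0,255]
    - [23.5,0,0.8,0,0,0,255]
    - [23.5,0,0.8,0,0,0,255]
    - [23.5,0,0.8,0,0,0,255]
    - [23.5,0,0.8,0,0,0,255]

```text
time_s: 13.48
eef_pos: [0.5356, 0.1324, 0.155]
eef_rot: [0.707, -0.0, 0.707, 0.0]
wrist_force: [0.8, 0.0, -1.4]
opening: 0.274
```

```bash
python3 rt.py 6; python3 pf.py 6 | tail -5
python3 - <<'E'
from h import *
a=[]
for n,c in [('scene',(255,140,335,230)),('side',(205,110,285,200))]:
    s=dict(np.load(n+'_6.npz')); a.append(cv2.resize(s['im'][c[1]:c[3],c[0]:c[2],::-1],(400,450),interpolation=cv2.INTER_CUBIC))
cv2.imwrite('pics/v6.png',np.hstack(a))
T,o=tool(); print(T.round(4),o['time_s'])
# movement check: stand/spare
s=dict(np.load('side_6.npz')); s0=dict(np.load('side0.npz')); d=abs(s['im'].astype(int)-s0['im']).sum(2)
print('spare/rack/mug diff',d[255:290,232:265].mean(),d[190:230,210:300].mean(),d[250:300,310:360].mean())
E
```

```text
tool [0.5356 0.1324 0.155 ] yang 90.04 13.475 0.27393241300208204 [ 0.8  0.  -1.4]
scene 229 z [0.0749 0.0932 0.2047] x [0.4899 0.5893] y [0.1051 0.1534] px [281 176] [304 215]
side 629 z [0.0713 0.0992 0.201 ] x [0.4849 0.5857] y [0.1047 0.1519] px [231 128] [261 165]
tool y ang 90.0497053843325 q6 -1.5445288684747878 [-0.51852447 -0.34015938 -1.51739396]
scene flag 10 [0.6156 0.1312 0.0536] [0.6152 0.1312 0.0545]
side ptr 5 [0.6088 0.1289 0.0435] [0.6078 0.1286 0.0446]
side flag 8 [0.6135 0.131  0.0521] [0.6133 0.1303 0.0517]
[[ 1.000e-04 -9.000e-04  1.000e+00  5.356e-01]
 [-0.000e+00  1.000e+00  9.000e-04  1.323e-01]
 [-1.000e+00 -0.000e+00  1.000e-04  1.548e-01]
 [ 0.000e+00  0.000e+00  0.000e+00  1.000e+00]] 13.675
spare/rack/mug diff 19.291774891774892 12.245555555555555 12.6188
```

View pics/v6.png

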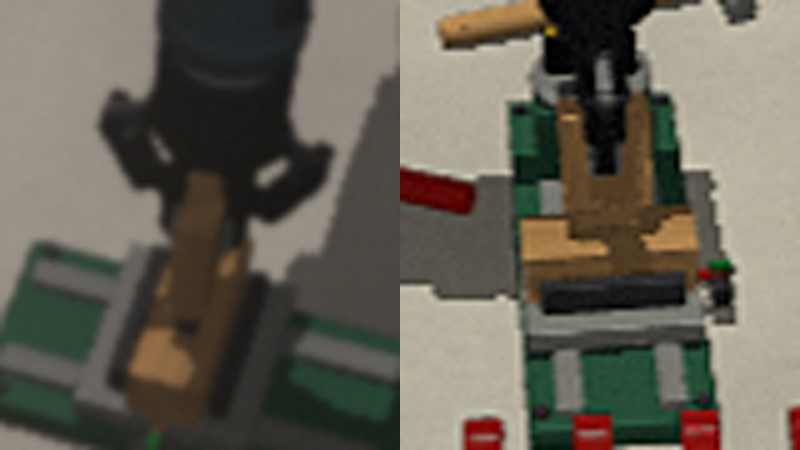

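The rail is upright and centred over the slot with a gap of about 10 mm. The force readings are only about 1.5 N, roughly the rail's weight. The red pointer still meets the green flag at (715,270) in the side crop.

```bash
python3 -c "
from bench import ctrl
print(ctrl.hand_in())"
```

```text
the job is handed in; nothing more can be done
None
```

I turned the wheel about 2.4 rad and let go. Then I lifted the light rail from its stand and carried it over the clamps with its tip about 60 mm above their tops. I handed in while holding it upright over the mortise, at about 13.7 s.

- **Pointer:** the close wrist view after release put it 0.6 mm from the flag. The coarser side view suggests about 2 mm, which I put down to depth noise. The scene camera could not see the pointer.
- **Tenon:** the tip is at about z = 0.100, roughly 10 mm above the mouth, worked out from the grip height. The wrist force of about 1.5 N is roughly the rail's weight, so nothing suggests it is touching.
- **Line-up:** it should be within about 1 mm in y. My estimates of the rail's x position differed by up to 2 mm, so I used their average. I did not re-measure the line-up after the final descent; I judged it by eye from the last picture.
- **Other things on the bench:** I felt no knock on the rack. My before-and-after image comparison for the spare rail, rack and mug showed modest differences, which I took to be lighting and arm shadow. I did not check those positions separately.

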